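# Base setting of a sunken mixture screw

### The arm

A 6-joint arm with a two-finger parallel gripper is mounted at the origin on the work surface. World frame = base frame: x ahead of the robot, y to its left, z up, the work surface at z = 0. Lengths are in m, angles in rad, forces in N, time in s.
With the tool pointing down it reaches from about 0.375 to 0.975 m from the base axis. Payload 3.8 kg.
Tool frame: the origin (TCP) lies at the very end of the fingers, on their centre line; the grasp point (between the pads) lies bot.grasp_offset behind it (bot.grasp_offset is the distance from the TCP to the grasp point, in m); y points along the fingers, x is the direction in which the jaws open and shut, and the axes are right-handed (so a half turn about y gives the same grasp; the last joint's range is limited). The gripper opens to 85 mm and grips with 20 to 120 N. Pads are 22 mm wide; open, the fingers measure 114 mm over their backs; the gripper's body (76 mm by 85 mm) begins 54 mm behind the grasp point. The pads swing forward as they close: fully open they stand 13 mm farther back than shut.
Start: joints at [1.206, 0.264, 1.604, -0, 1.274, -0.037], TCP at [0.217, 0.639, 0.231] pointing down, gripper open.
Joint ranges: [-2.63, 2.63], [-0.94, 2.18], [0.31, 2.57], [-1.31, 4.45], [0, 2.66], [-2.55, 2.55]. Speed limits (rad/s): [2.57, 2.57, 3.14, 3.14, 3.14, 3.14].

### API

Orientations are given as a rotation vector (axis times angle).
In Python, from workcell import sensors, read_camera, job, bot gives the robot as it stands.
- The arm moves only by the tool arm_command, never from a script. Its argument "deltas" is a list of rows, each a list of 4 numbers: the shift along the tool's x, y, z in m, then the turn about the tool's y in rad. A call has 1 to 20 rows; each row shifts and turns the commanded pose from where the row before left it, along the tool's axes as they then stand; what a row does not reach is not made up. A row lasts 1/8 s, in which the tool goes at most 62.5 mm and 10.7 degrees, less where a joint would pass 70% of its speed; a pose out of reach is approached as far as the arm can. A call is refused whole if a number of a shift passes 0.0625 or a number of a turn 0.188, either way. A call with a gripper value outside its range is refused whole. "fingers" is the finger opening in m, from 0 to 0.0854, set as the call begins (left out, the last holds). The fingers move at their own pace and stop on an object; "newtons" is the grip in N (left out, the last holds). Time passes only in rows, so rows that do not move let the fingers close. It gives the time, the measured TCP pose, the force and the opening at its end, in the units of the state.
- sensors.read_state(): the state, without advancing time (a new reading comes with each control period).
- read_camera(name): name is "scene" or "top" or "wrist"; returns a dict with "color" (400x640x3 uint8, red, green, blue), "vfov" (degrees; the focal length in pixels is half the picture's height over the tangent of half this angle, whatever the lens; pixels are square), "cx", "cy" (the principal point, pixels), "R" (3x3) and "t" (3): a world point X has camera coordinates R X + t; the wrist camera has in their place "T_tool_cam" (4x4, takes a point from camera to tool coordinates, whose origin is the TCP and whose axes are the tool frame's). Camera axes: x right, y down, z forward; pixel columns grow to the right and rows downward; lengths in m; the calibration is good to about 2 mm. A picture is of the moment at which its call begins: read the wrist's pose just before it. There is no depth.
- job.finish_job(): hands the job in, once; it reports no verdict.
The state is a dict: "time": time; "q": joint angles; "joint_vel": joint speeds; "joint_torque": joint torques, N m; "tool_pos": TCP position; "tcp_rot": TCP orientation; "wrist_force": force on the tool from outside, world axes, zero at the start; "torque": the same for the moment, N m; "width": opening from 0.0 (shut) to 1.0 (fully open).
Only numpy, scipy, OpenCV 4.12 (cv2) and the standard library are available. Lean on these libraries where they do the work, as an engineer would, in place of code of your own. Each camera call takes 0.05 s, during which the arm holds its last target.

### The job

Give the fuel metering unit its base setting: turn the bar-shaped mixture knob, sunk in its round well, clockwise until you feel the needle seat lightly without forcing it, then back it out half a turn and let go. Leave the round idle knob in the neighbouring well, the brass jet standing on the unit and everything else on the bench as they are.

Things in the scene. Friction and masses are not known exactly. Their poses are not given: they have to be found in the camera images.
- unit: Cast aluminium fuel metering unit, a block 104 (its x) by 204 (its y) by 86 mm high, bolted to the bench, at any yaw. Origin: centre of its underside. Two round wells, 69 mm wide and 42 mm deep, open in its flat deck: the mixture well at x = 0, y = +52 mm, the idle well at x = 0, y = -52 mm. Throats on its -x side, fuel inlet at its +y end and damper at its -y end stay below the deck.
- well_mouth (a point): Centre of the mixture well's mouth, level with the deck, 86 mm above the bench; axes as the unit's. Tight: only a partly opened gripper fits in (fingers no more than about 60 mm over their backs), and there is no room to swing the fingers round the bar inside the well.
- mixture: Mixture knob, dark steel: an upright bar 26 mm long (its x), 12 mm thick (its y) and 22 mm tall on a round skirt 27 mm wide and 8 mm tall. Origin: on its axis, under the skirt, 4 mm above the well's floor. z is up; x points to the end of the bar with a small bright rib. It only turns, about the vertical, and neither rises nor sinks: clockwise seen from above screws the needle in.
- mixture_grip (a point): Point on the knob's axis at which to grip the bar: 9 mm below the bar's top, 17 mm below the deck, 25 mm above the well's floor; axes as the knob's. The knob takes about 0.03 N m to turn and stays where it is left. It starts 0.8 to 1.9 rad short of the seat. The bar's angle at the seat differs from unit to unit and can only be felt.
- needle_tip (a point): Needle tip, out of sight in the casting under the knob, 15.0 mm above the unit's underside when it meets the seat and rising 1 mm per turn of the knob backed out (0.5 mm at half a turn): too little to measure, so count the knob's angle from the seat that was felt.
- seat_face (a point): Face of the springy seat, hidden under the needle, 13.0 mm above the unit's underside and sinking 1 mm per rad turned past contact. At the seat the knob's torque steps to 0.08 N m and climbs 0.8 N m per rad: 0.05 rad in (0.12 N m) is lightly seated, over 0.5 rad in (0.48 N m) scores the seat. Let go, the knob springs back to first contact.
- idle_mark (a point): Mark on the top rim of the idle knob, 10 mm from its axis: a plain round dark steel knob, 24 mm wide and 28 mm tall, in the other well (unit's y = -52 mm). Must not be turned.
- jet: Brass jet, 18 mm wide and 13 mm tall, standing on the deck between the wells, near the unit's +x edge. Origin: centre of its underside. Leave it.
- driver: Screwdriver, black handle, 200 mm long, lying on the bench. Leave it.
- spanner: Steel spanner, 180 mm long, lying on the bench. Leave it.
- hammer: Hammer with wooden handle, 260 mm long, lying on the bench. Leave it.
- jar: Amber jar with steel cap, 60 mm wide, 75 mm tall. Leave it.
- socket: Steel socket, 28 mm wide, 38 mm tall, standing. Leave it.
- flange: Flat aluminium flange, 75 by 110 by 8 mm with two round holes, lying on the bench. Leave it.

How it is judged:
By the outcome, as a careful person would: the job done as asked, in the order asked, and still so for the second after the job is handed in, with the robot touching nothing.
It also fails if it takes over 72 s, if anything falls off the work surface, if the arm or the gripper's body presses on something with over 40 N, if the wrist force passes 120 N, or if a joint passes its speed limit or range.

## Working session

There is one attempt and no reset: what is moved stays moved. The work goes in short steps, Python scripts to look and compute and a tool call to move; the robot and the scene stay as the last step left them, time stands still between calls to the robot, and variables do not carry over. Pictures are saved under pics/ and viewed, and the job is handed in when it is done.

Besides the shell and the picture viewer there is one more tool, called after "Call:" as name(argument=value, ...), one argument or row to a line, values as JSON. arm_command: Moves the arm, as the interface text tells. Its arguments: {"type":"object","properties":{"deltas":{"type":"array"},"fingers":{"type":"number"},"newtons":{"type":"number"}},"required":["deltas"]}

```bash
ls; mkdir -p pics
python3 - <<'E'
from workcell import sensors, read_camera, job, bot
import cv2,numpy as np
s=sensors.read_state(); print(s); print(bot.grasp_offset)
for n in("top","scene","wrist"):
    c=read_camera(n); cv2.imwrite(f"pics/{n}0.png",c["color"][:,:,::-1]); print(n,{k:v for k,v in c.items() if k!="color"})
E
```

```text
pics
{'time': 0.0, 'q': array([ 1.20609137e+00,  2.64751087e-01,  1.60536865e+00, -1.09739316e-05,
        1.27371842e+00, -3.69070745e-02]), 'joint_vel': array([-0.00070638,  0.0009364 ,  0.00067539, -0.00104736,  0.0013981 ,
        0.00099636]), 'joint_torque': array([ 1.30809345e-03, -5.15080369e+01, -3.67327380e+01, -1.67660683e-04,
        1.20387267e-02,  9.65493200e-06]), 'tool_pos': array([0.21706981, 0.6383686 , 0.22996632]), 'tcp_rot': array([-1.34790904, -0.96305504,  0.96614774]), 'wrist_force': array([ 0.01626489, -0.00883119, -0.40467439]), 'torque': array([-0.05110084,  0.00137284,  0.00545223]), 'width': 0.9959325380032685}
0.0187
top {'vfov': 44.417172386164594, 'cx': 323.3205333064664, 'cy': 200.43303182221982, 'R': array([[ 0.00912968, -0.99991476,  0.00933423],
       [-0.9806991 , -0.01077667, -0.19522587],
       [ 0.19530982, -0.00737172, -0.98071389]]), 't': array([1.29015936e-03, 5.07011630e-01, 1.59256667e+00])}
scene {'vfov': 46.0667462143023, 'cx': 320.4964618655353, 'cy': 196.31390197951802, 'R': array([[-0.86787176,  0.49673245, -0.00744892],
       [ 0.38314332,  0.65971828, -0.6465083 ],
       [-0.31622746, -0.5639403 , -0.76287059]]), 't': array([ 0.41258184, -0.13464675,  1.50495663])}
wrist {'vfov': 61.667850607194914, 'cx': 324.5825318860422, 'cy': 199.2876982601709, 'T_tool_cam': array([[ 9.99999571e-01, -2.79929246e-04,  8.83259236e-04,
        -7.36367945e-04],
       [-9.25898969e-04, -2.65991830e-01,  9.63974838e-01,
        -1.42946418e-01],
       [-3.49050089e-05, -9.63975242e-01, -2.65991975e-01,
         6.60333459e-02],
       [ 0.00000000e+00,  0.00000000e+00,  0.00000000e+00,
         1.00000000e+00]])}
```

View pics/top0.png

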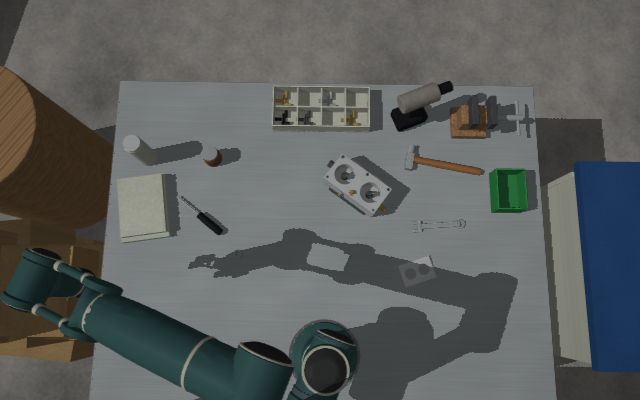

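View pics/scene0.png

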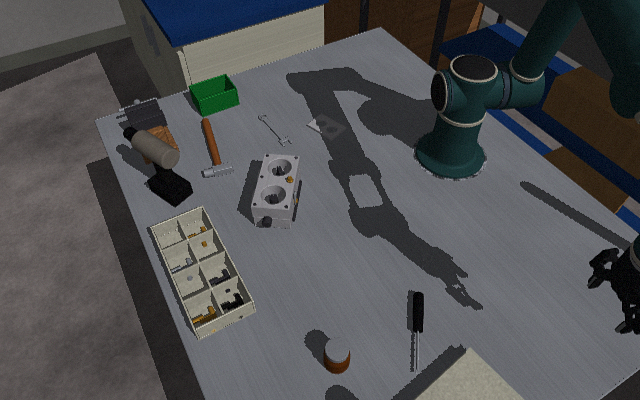

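View pics/wrist0.png

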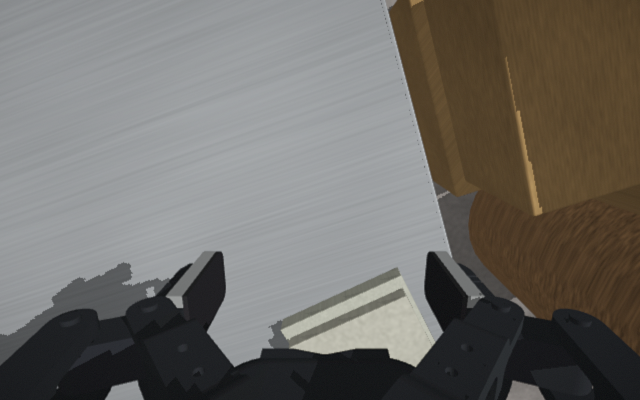

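Run:
```python
import cv2
a=cv2.imread("pics/top0.png")[145:225,310:410]; cv2.imwrite("pics/topc.png",cv2.resize(a,None,fx=7,fy=7,interpolation=cv2.INTER_CUBIC))
a=cv2.imread("pics/scene0.png")[140:240,230:320]; cv2.imwrite("pics/scenec.png",cv2.resize(a,None,fx=6,fy=6,interpolation=cv2.INTER_CUBIC))
```

```text
(no output)
```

View pics/topc.png

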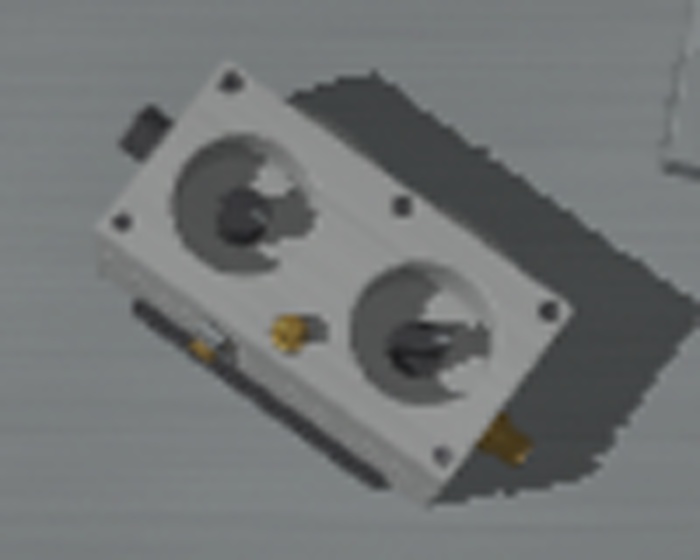

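View pics/scenec.png

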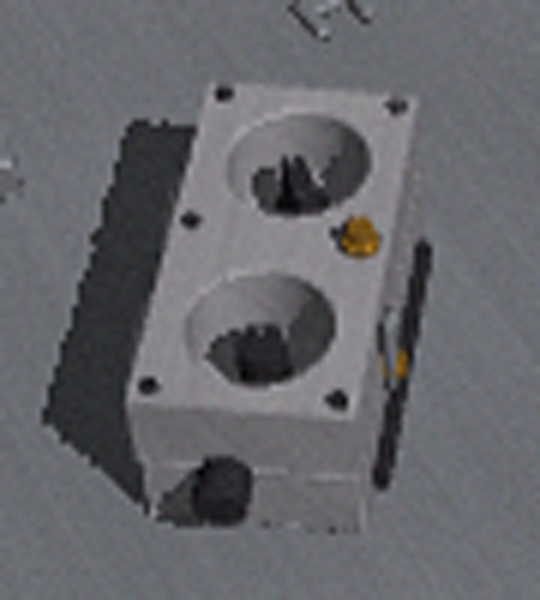

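```bash
cat > h.py <<'E'
import numpy as np,cv2
from scipy.spatial.transform import Rotation as Ro
from workcell import sensors, read_camera, job, bot
def ray(c,uv,T=None):
    f=200/np.tan(np.radians(c["vfov"])/2)
    d=np.array([(uv[0]-c["cx"])/f,(uv[1]-c["cy"])/f,1])
    if T is not None: return T[:3,3],T[:3,:3]@d
    return -c["R"].T@c["t"],c["R"].T@d
def onz(c,uv,z,T=None):
    o,d=ray(c,uv,T); return o+d*(z-o[2])/d[2]
def toolT(s):
    T=np.eye(4);T[:3,:3]=Ro.from_rotvec(s["tcp_rot"]).as_matrix();T[:3,3]=s["tool_pos"];return T
def wrist(name):
    s=sensors.read_state();c=read_camera("wrist");T=toolT(s)@c["T_tool_cam"]
    cv2.imwrite(name,c["color"][:,:,::-1]);np.savez("w.npz",T=T,vfov=c["vfov"],cx=c["cx"],cy=c["cy"]);return s,c,T
E
python3 - <<'E'
from h import *
c=read_camera("top")
g=lambda x,y:((x+.5)/7-.5+310,(y+.5)/7-.5+145)
for n,p in dict(mix=(422,333),idle=(243,204),A=(228,62),B=(575,310),C=(432,480),D=(98,228)).items(): print(n,onz(c,g(*p),.086).round(4))
c=read_camera("scene")
g=lambda x,y:((x+.5)/6-.5+230,(y+.5)/6-.5+140)
for n,p in dict(mix=(299,164),idle=(261,330)).items(): print(n,onz(c,g(*p),.086).round(4))
T=toolT(sensors.read_state());print(T.round(3))
E
```

```text
mix [ 0.5293 -0.1463  0.086 ]
idle [ 0.5909 -0.062   0.086 ]
A [ 0.6607 -0.0548  0.086 ]
B [ 0.5412 -0.2185  0.086 ]
C [ 0.4592 -0.1503  0.086 ]
D [0.5784 0.0065 0.086 ]
mix [ 0.5273 -0.1462  0.086 ]
idle [ 0.5892 -0.061   0.086 ]
[[ 0.322 -0.    -0.947  0.217]
 [ 0.947 -0.001  0.322  0.639]
 [-0.001 -1.     0.     0.231]
 [ 0.     0.     0.     1.   ]]
```

Call:
arm_command(
  deltas=[
    [-0.02, 0, -0.017, 0],
    [-0.0415, 0, -0.0353, 0],
    [-0.0415, 0, -0.0353, 0],
    [-0.0415, 0, -0.0353, 0],
    [-0.0415, 0, -0.0353, 0],
    [-0.0415, 0, -0.0353, 0],
    [-0.0415, 0, -0.0353, 0],
    [-0.0415, 0, -0.0353, 0],
    [-0.0415, 0, -0.0353, 0],
    [-0.0415, 0, -0.0353, 0],
    [-0.0415, 0, -0.0353, 0],
    [-0.0415, 0, -0.0353, 0],
    [-0.0415, 0, -0.0353, 0],
    [-0.0415, 0, -0.0353, 0],
    [-0.0415, 0, -0.0353, 0],
    [-0.0415, 0, -0.0353, 0],
    [-0.02, 0, -0.017, 0],
    [0, 0, 0, 0],
  ],
  fingers=0.026,
  newtons=30,
)

```text
time: 2.5
tool_pos: [0.5377, -0.1706, 0.231]
tcp_rot: [-1.347, -0.962, 0.963]
wrist_force: [-0.1, -0.4, -0.2]
width: 0.305
```

Run:
```python
from h import *
s,c,T=wrist("pics/w1.png"); print(s["time"],s["q"].round(3),s["tool_pos"],s["wrist_force"],s["torque"],s["width"]);print(toolT(s).round(4))
# where well mouth expected
for p in([.5285,-.1463,.086],[.5283,-.1463,.078]):
    X=np.linalg.inv(T)@np.r_[p,1]; f=200/np.tan(np.radians(c["vfov"])/2); print(f*X[0]/X[2]+c["cx"],f*X[1]/X[2]+c["cy"])
```

```text
2.5 [-0.352  0.056  1.844  0.     1.242 -1.592] [ 0.53767425 -0.17064427  0.23096532] [-0.08815043 -0.38110432 -0.24101627] [0.03896154 0.04049901 0.02990818] 0.3048191670704289
[[ 3.242e-01 -7.000e-04 -9.460e-01  5.377e-01]
 [ 9.460e-01  6.000e-04  3.242e-01 -1.706e-01]
 [ 3.000e-04 -1.000e+00  8.000e-04  2.310e-01]
 [ 0.000e+00  0.000e+00  0.000e+00  1.000e+00]]
348.17787911438813 166.0999436325352
347.4879807799083 164.3652942610202
```

View pics/w1.png

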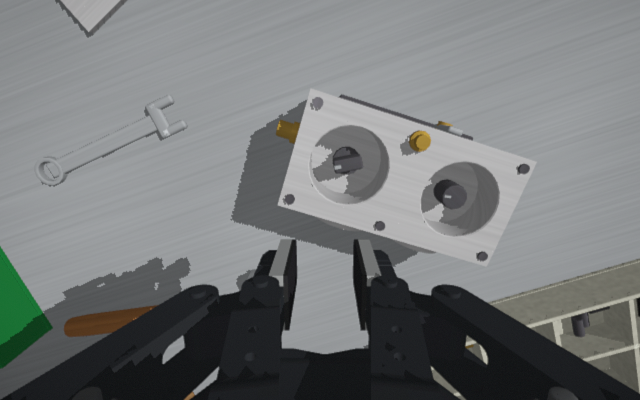

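Run:
```python
import cv2
a=cv2.imread("pics/w1.png")[110:215,295:405]; cv2.imwrite("pics/w1c.png",cv2.resize(a,None,fx=5.6,fy=5.6,interpolation=cv2.INTER_CUBIC))
```

```text
(no output)
```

View pics/w1c.png

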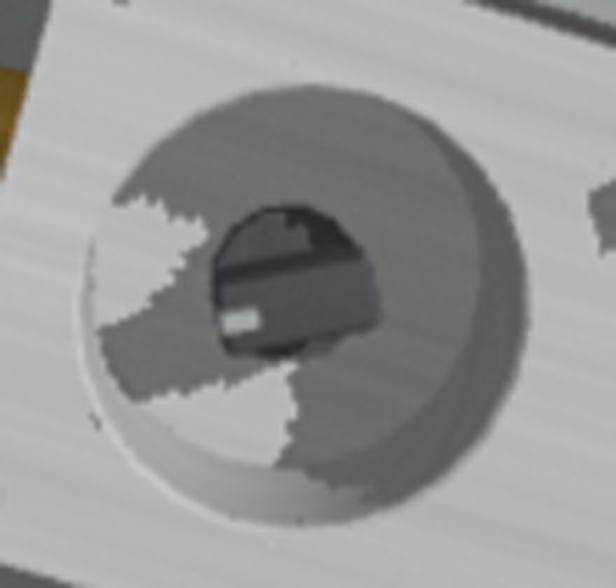

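Run:
```python
import cv2,numpy as np
a=cv2.imread("pics/w1.png")[140:182,325:371].astype(float); a=np.clip(a*2.2,0,255).astype(np.uint8);cv2.imwrite("pics/w1d.png",cv2.resize(a,None,fx=14,fy=14,interpolation=cv2.INTER_CUBIC))
```

```text
(no output)
```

View pics/w1d.png

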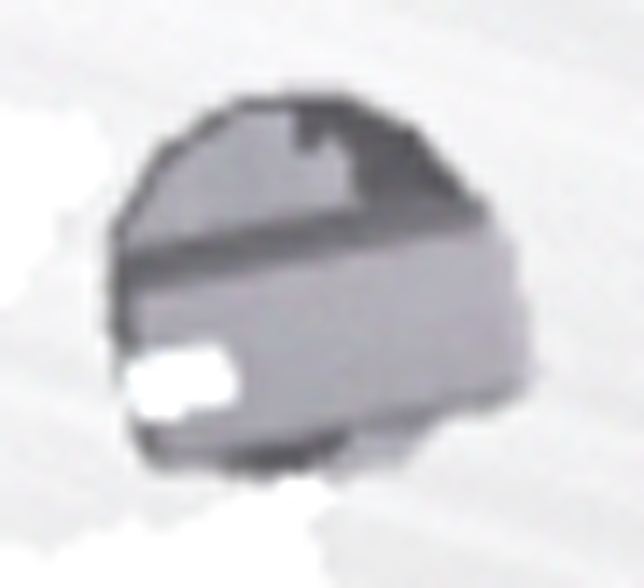

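Run:
```python
from h import *
w=np.load("w.npz");T=w["T"]
g=lambda x,y:((x+.5)/14-.5+325,(y+.5)/14-.5+140)
P=[onz(w,g(*p),.078,T)[:2] for p in((130,295),(495,225),(530,390),(150,465))]
for p in P: print(p.round(4))
for a,b in((0,1),(3,2)): d=P[a]-P[b]; print(np.hypot(*d),np.arctan2(d[1],d[0]))
for a,b in((0,3),(1,2)): d=P[a]-P[b]; print(np.hypot(*d),np.arctan2(d[1],d[0]))
print(np.mean(P,0), onz(w,(348.9,164.2),.086,T), onz(w,g(182,380),.0785,T))
Tt=toolT(sensors.read_state()); print("yaw x",np.arctan2(Tt[1,0],Tt[0,0]))
```

```text
[ 0.5212 -0.1567]
[ 0.5244 -0.1335]
[ 0.5352 -0.1345]
[ 0.532 -0.159]
0.02345432519233072 -1.7104419922062197
0.02467723339196031 -1.7031518034032218
0.011029386395959613 2.9351475003259586
0.010835794230647804 3.046817350765731
[ 0.5281881  -0.14595595] [ 0.52712052 -0.14519855  0.086     ] [ 0.52731157 -0.15533104  0.0785    ]
yaw x 1.2418473881493628
```

Call:
arm_command(
  deltas=[
    [0.02, 0, 0.017, 0],
    [0, 0.01, 0, 0.1],
    [0, 0.01, 0, 0.17],
    [0, 0.01, 0, 0.17],
    [0, 0.01, 0, 0.17],
    [0, 0.01, 0, 0.17],
    [0, 0.01, 0, 0.17],
    [0, 0.01, 0, 0.17],
    [0, 0.01, 0, 0.17],
    [0, 0, 0, 0.088],
    [0, 0, 0, 0],
    [0, 0, 0, 0],
  ],
)

```text
time: 4.05
tool_pos: [0.5276, -0.1436, 0.1517]
tcp_rot: [-1.568, 0.103, -0.104]
wrist_force: [0.3, -0.1, 1.0]
width: 0.302
```

```bash
cat > look.py <<'E'
import sys
from h import *
s,c,T=wrist(f"pics/{sys.argv[1]}.png"); Tt=toolT(s);print(s["time"],s["q"].round(3),s["tool_pos"].round(4),s["wrist_force"].round(2),s["torque"].round(3),s["width"],"yaw",np.arctan2(Tt[1,0],Tt[0,0]),"tooly",Tt[:3,1].round(4))
x,y,w,h,k=map(int,sys.argv[2:7])
a=np.clip(c["color"][y:y+h,x:x+w,::-1].astype(float)*1.8,0,255).astype(np.uint8)
cv2.imwrite(f"pics/{sys.argv[1]}c.png",cv2.resize(a,None,fx=k,fy=k,interpolation=cv2.INTER_CUBIC))
E
python3 look.py w2 240 120 160 120 5
```

```text
4.05 [-0.312  0.087  1.963  0.     1.091 -0.18 ] [ 0.5276 -0.1436  0.1517] [ 0.28 -0.09  1.  ] [-0.063  0.004 -0.026] 0.30189650861649775 yaw -0.13185936069270054 tooly [ 5.e-04  2.e-04 -1.e+00]
```

View pics/w2.png

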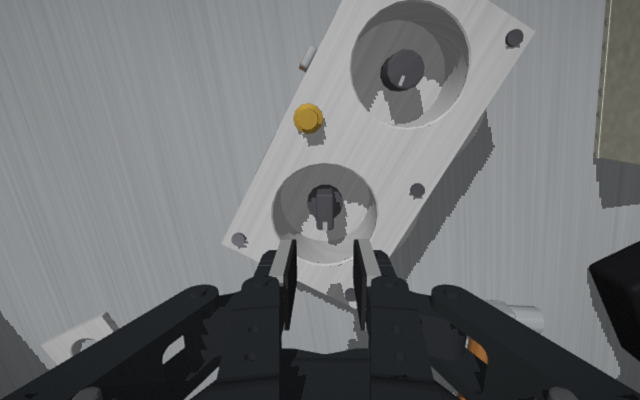

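View pics/w2c.png

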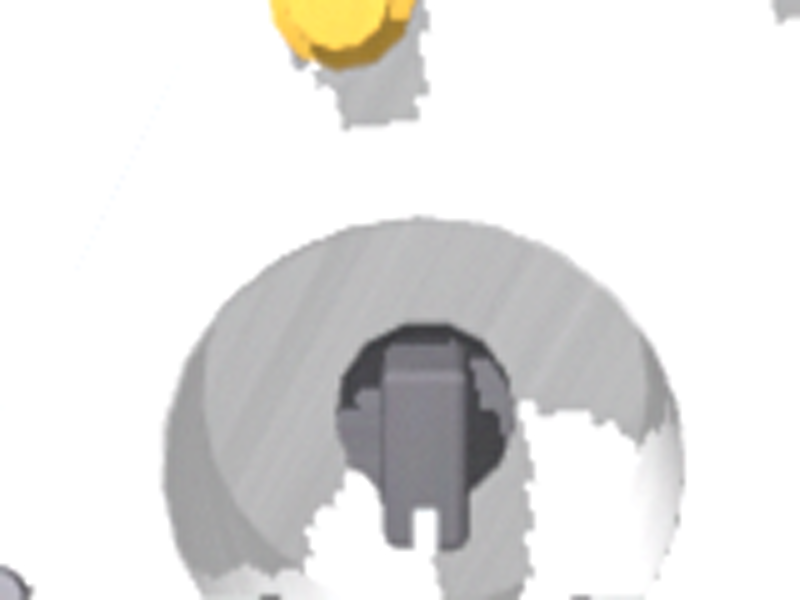

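Run:
```python
from h import *
w=np.load("w.npz");T=w["T"];s=sensors.read_state();Ti=np.linalg.inv(toolT(s))
for v in((324.5,193.6),(324.5,229.2),(324.5,211.5)):
  p=onz(w,v,.078,T);print(p,(Ti@np.r_[p,1]))
g=lambda x,y:(240+x/5-.4,120+y/5-.4)
for v in((165,470),(684,470),(423,218)):
  p=onz(w,g(*v),.086,T);print(p,(Ti@np.r_[p,1]))
```

```text
[ 0.53013713 -0.13316517  0.078     ] [9.09987541e-04 7.37200261e-02 1.10943157e-02 1.00000000e+00]
[ 0.52681238 -0.15821384  0.078     ] [ 9.26504965e-04  7.37167734e-02 -1.41740335e-02  1.00000000e+00]
[ 0.52848994 -0.14557514  0.078     ] [ 9.18170838e-04  7.37184146e-02 -1.42448851e-03  1.00000000e+00]
[ 0.49500409 -0.1400404   0.086     ] [-3.30014440e-02  6.57014025e-02 -3.64997080e-04  1.00000000e+00]
[ 0.56226085 -0.14897334  0.086     ] [ 3.48459343e-02  6.57357072e-02 -3.26446654e-04  1.00000000e+00]
[ 0.53280942 -0.11158762  0.086     ] [7.09751972e-04 6.57227298e-02 3.28367837e-02 1.00000000e+00]
```

Call:
arm_command(
  deltas=[
    [0.0009, 0.01, -0.0016, 0],
    [0, 0.02, 0, 0],
    [0, 0.02, 0, 0],
    [0, 0.015, 0, 0],
    [0, 0.01, 0, 0],
    [0, 0.008, 0, 0],
    [0, 0.005, 0, 0],
    [0, 0, 0, 0],
    [0, 0, 0, 0],
  ],
)

```text
time: 5.22
tool_pos: [0.529, -0.147, 0.0638]
tcp_rot: [-1.568, 0.105, -0.107]
wrist_force: [0.1, -0.8, 0.3]
width: 0.304
```

```bash
python3 look.py w3 240 200 160 110 5
```

```text
5.225 [-0.316  0.192  2.027 -0.     0.922 -0.181] [ 0.529  -0.147   0.0638] [ 0.14 -0.8   0.34] [ 0.057  0.009 -0.005] 0.3041053102740191 yaw -0.1349706482643196 tooly [ 9.e-04 -3.e-04 -1.e+00]
```

View pics/w3.png

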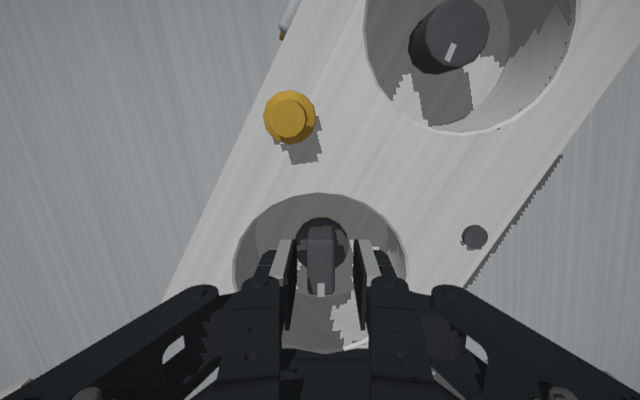

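View pics/w3c.png

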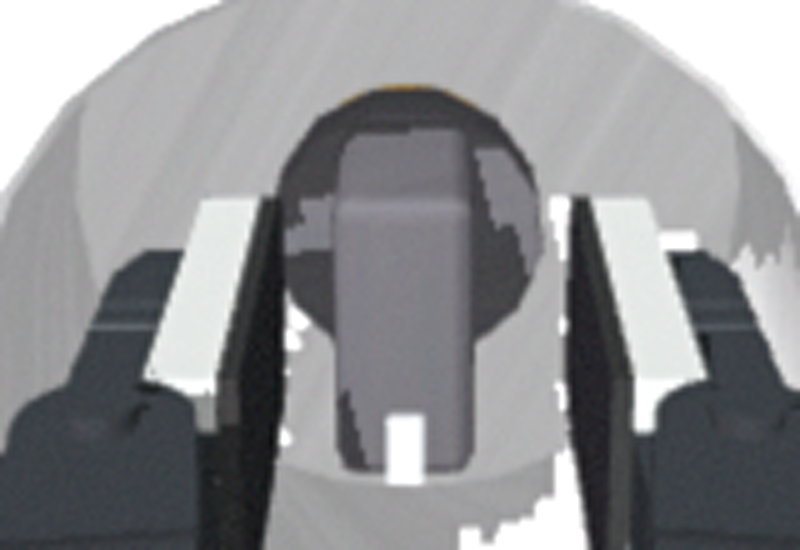

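Run:
```python
from h import *
w=np.load("w.npz");T=w["T"];s=sensors.read_state();Ti=np.linalg.inv(toolT(s))
for y in(200,337,470):
  p=onz(w,(240+404/5-.4,200+y/5-.4),.078,T);print(p,(Ti@np.r_[p,1]))
```

```text
[ 0.53022895 -0.13331398  0.078     ] [-6.13514500e-04 -1.41423553e-02  1.37459940e-02  1.00000000e+00]
[ 0.52851923 -0.14559565  0.078     ] [-6.55351086e-04 -1.41400550e-02  1.34596178e-03  1.00000000e+00]
[ 0.52677961 -0.15809214  0.078     ] [-6.97919449e-04 -1.41377145e-02 -1.12709636e-02  1.00000000e+00]
```

Call:
arm_command(
  deltas=[
    [-0.0014, 0.002, 0.0012, 0],
    [0, 0.002, 0, 0],
    [0, 0, 0, 0],
  ],
)

```text
time: 5.65
tool_pos: [0.5271, -0.1454, 0.0591]
tcp_rot: [-1.568, 0.106, -0.106]
wrist_force: [-0.2, -0.4, -0.8]
width: 0.306
```

Call:
arm_command(
  deltas=[
    [0, 0, 0, 0],
    [0, 0, 0, 0],
    [0, 0, 0, 0],
    [0, 0, 0, 0],
    [0, 0, 0, 0],
    [0, 0, 0, 0],
  ],
  fingers=0.0,
  newtons=25,
)

```text
time: 6.4
tool_pos: [0.5274, -0.1455, 0.0593]
tcp_rot: [-1.568, 0.106, -0.106]
wrist_force: [-0.6, 0.3, 0.4]
width: 0.131
```

```bash
python3 look.py w4 240 200 160 110 5
```

```text
6.4 [-0.315  0.195  2.033  0.     0.913 -0.18 ] [ 0.5274 -0.1455  0.0593] [-0.6   0.33  0.43] [ 0.025 -0.083 -0.013] 0.13123674775226007 yaw -0.13501145392786693 tooly [ 1.e-04 -0.e+00 -1.e+00]
```

View pics/w4c.png

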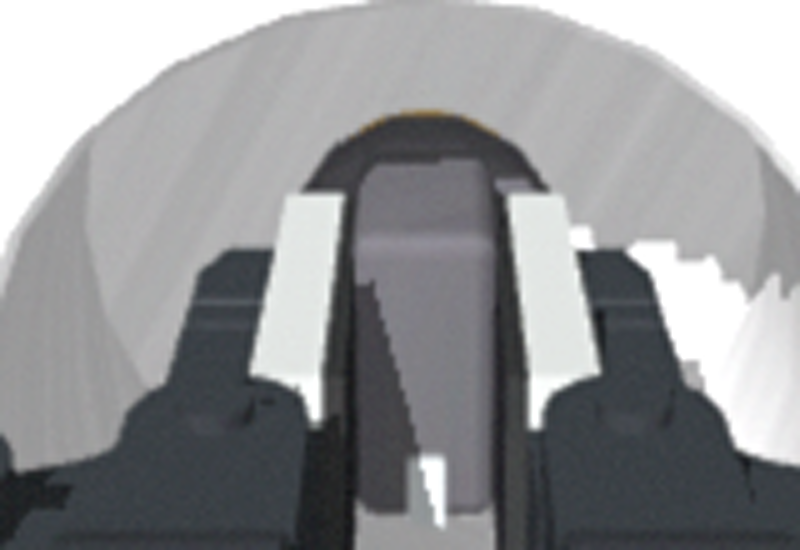

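```bash
cat > tq.py <<'E'
import sys
from h import *
n=int(sys.argv[1]) if len(sys.argv)>1 else 6
R=[]
for i in range(n):
    read_camera("wrist"); s=sensors.read_state(); Tt=toolT(s); R.append([s["torque"][2],s["joint_torque"][5],s["q"][5],np.arctan2(Tt[1,0],Tt[0,0]),*s["wrist_force"]])
R=np.array(R);print(s["time"],"mean",R.mean(0).round(4),"std",R.std(0).round(4),"w",s["width"],s["tool_pos"].round(4),s["torque"].round(3))
E
python3 tq.py 6
```

```text
6.75 mean [ 0.0359  0.0242 -0.1798 -0.135   0.625   0.1858  0.263 ] std [0.0282 0.     0.     0.     0.2745 0.372  0.3778] w 0.13021061936818024 [ 0.5274 -0.1455  0.0594] [ 0.096 -0.027  0.077]
```

Call:
arm_command(
  deltas=[
    [0, 0, 0, 0.05],
    [0, 0, 0, 0.05],
    [0, 0, 0, 0.05],
    [0, 0, 0, 0.05],
  ],
)

```text
time: 7.25
tool_pos: [0.5273, -0.1455, 0.0593]
tcp_rot: [-1.555, 0.264, -0.264]
wrist_force: [0.8, -0.3, 0.4]
width: 0.129
```

```bash
python3 tq.py 2
```

```text
7.35 mean [-0.0291  0.1276  0.0219 -0.3367  0.0124  0.7394  1.0763] std [0.0244 0.1175 0.0015 0.0014 0.215  0.3924 0.6545] w 0.13911604363140187 [ 0.5273 -0.1455  0.0593] [ 0.069 -0.106 -0.005]
```

```bash
python3 tq.py 3;python3 tq.py 1
```

```text
7.5 mean [-0.0107  0.0157  0.0194 -0.3343  0.2254  0.5073  0.9539] std [1.750e-02 3.780e-02 0.000e+00 1.000e-04 6.880e-02 1.762e-01 1.386e-01] w 0.13230367001813956 [ 0.5273 -0.1455  0.0593] [ 0.056  0.062 -0.034]
7.55 mean [ 0.0196 -0.0146  0.0196 -0.3344  0.6898  0.5539  0.0393] std [0. 0. 0. 0. 0. 0. 0.] w 0.13204017102069462 [ 0.5273 -0.1455  0.0593] [ 0.071 -0.006  0.02 ]
```

Call:
arm_command(
  deltas=[
    [0, 0, 0, 0.05],
    [0, 0, 0, 0.1],
    [0, 0, 0, 0.1],
    [0, 0, 0, 0.1],
    [0, 0, 0, 0.05],
    [0, 0, 0, 0],
  ],
)

```text
time: 8.3
tool_pos: [0.5273, -0.1455, 0.0593]
tcp_rot: [-1.493, 0.574, -0.574]
wrist_force: [0.3, 1.0, 1.3]
width: 0.133
```

```bash
python3 look.py w5 240 200 160 110 5; python3 tq.py 5
```

```text
8.3 [-0.315  0.195  2.033  0.     0.914  0.419] [ 0.5273 -0.1455  0.0593] [0.3  1.   1.34] [ 0.1    0.045 -0.06 ] 0.132995267427304 yaw -0.7341392578555768 tooly [-1.e-04  1.e-04 -1.e+00]
8.6 mean [-0.0053 -0.0031  0.4195 -0.7343 -0.8362  0.8526  1.485 ] std [2.420e-02 8.900e-03 2.000e-04 2.000e-04 1.949e-01 4.078e-01 3.633e-01] w 0.13071658241146222 [ 0.5273 -0.1455  0.0593] [0.141 0.073 0.028]
```

View pics/w5c.png

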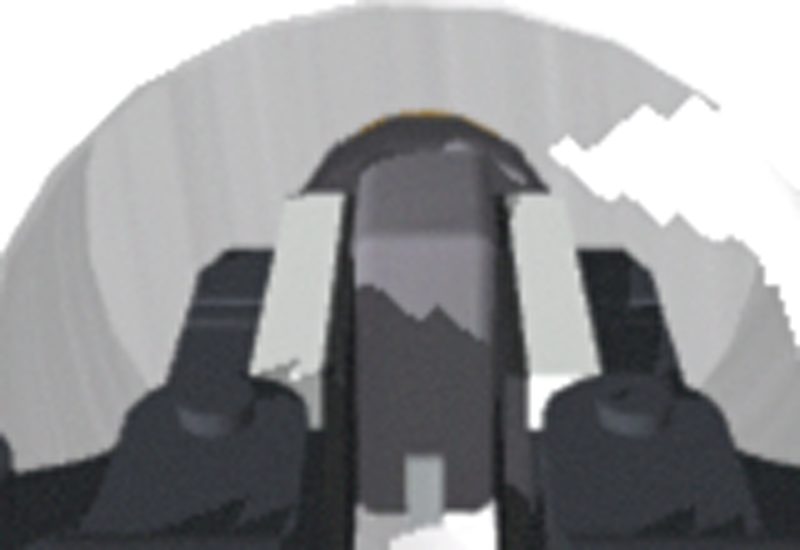

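Call:
arm_command(
  deltas=[
    [0, 0, 0, 0.05],
    [0, 0, 0, 0.05],
    [0, 0, 0, 0.05],
    [0, 0, 0, 0],
  ],
)

```text
time: 9.1
tool_pos: [0.5273, -0.1454, 0.0593]
tcp_rot: [-1.458, 0.691, -0.69]
wrist_force: [-1.1, 1.1, 2.5]
width: 0.133
```

```bash
python3 tq.py 5
```

```text
9.35 mean [-1.9800e-02 -2.1000e-03  5.6940e-01 -8.8420e-01 -1.0696e+00  1.5108e+00
  2.2900e+00] std [1.240e-02 1.310e-02 2.000e-04 2.000e-04 5.067e-01 4.146e-01 2.874e-01] w 0.13394418363334576 [ 0.5273 -0.1454  0.0593] [ 0.281  0.177 -0.025]
```

Call:
arm_command(
  deltas=[
    [0, 0, 0, 0.05],
    [0, 0, 0, 0.05],
    [0, 0, 0, 0],
  ],
)

```text
time: 9.72
tool_pos: [0.5272, -0.1454, 0.0593]
tcp_rot: [-1.431, 0.767, -0.767]
wrist_force: [0.3, 1.8, 2.3]
width: 0.136
```

```bash
python3 tq.py 5
```

```text
9.975 mean [ 6.4000e-03 -1.7000e-03  6.6940e-01 -9.8420e-01 -8.4860e-01  1.8095e+00
  2.7778e+00] std [2.390e-02 1.280e-02 2.000e-04 2.000e-04 2.659e-01 3.933e-01 4.431e-01] w 0.1323177035874614 [ 0.5273 -0.1455  0.0593] [0.356 0.187 0.028]
```

Call:
arm_command(
  deltas=[
    [0, 0, 0, 0.05],
    [0, 0, 0, 0.05],
    [0, 0, 0, 0],
  ],
)

```text
time: 10.35
tool_pos: [0.5273, -0.1454, 0.0593]
tcp_rot: [-1.401, 0.844, -0.844]
wrist_force: [-1.3, 2.2, 4.1]
width: 0.131
```

```bash
python3 tq.py 5
```

```text
10.6 mean [ 1.2900e-02 -1.5000e-03  7.6940e-01 -1.0842e+00 -1.6070e+00  1.9861e+00
  3.5816e+00] std [1.800e-02 1.270e-02 2.000e-04 2.000e-04 2.094e-01 8.095e-01 8.073e-01] w 0.1292070546361064 [ 0.5272 -0.1454  0.0593] [0.419 0.271 0.029]
```

Call:
arm_command(
  deltas=[
    [0, 0, 0, 0.05],
    [0, 0, 0, 0.05],
    [0, 0, 0, 0],
  ],
)

```text
time: 10.98
tool_pos: [0.5273, -0.1454, 0.0593]
tcp_rot: [-1.368, 0.92, -0.92]
wrist_force: [-1.1, 3.4, 4.1]
width: 0.13
```

```bash
python3 tq.py 5
```

```text
11.225 mean [-2.2800e-02 -1.4000e-03  8.6940e-01 -1.1842e+00 -1.4225e+00  2.6894e+00
  4.0875e+00] std [2.240e-02 1.270e-02 2.000e-04 2.000e-04 2.167e-01 8.949e-01 7.035e-01] w 0.13352576435992963 [ 0.5273 -0.1454  0.0593] [0.517 0.315 0.001]
```

Call:
arm_command(
  deltas=[
    [0, 0, 0, 0.05],
    [0, 0, 0, 0.05],
    [0, 0, 0, 0],
  ],
)

```text
time: 11.6
tool_pos: [0.5273, -0.1454, 0.0593]
tcp_rot: [-1.331, 0.996, -0.995]
wrist_force: [-1.9, 2.5, 4.1]
width: 0.134
```

```bash
python3 tq.py 5
```

```text
11.85 mean [-9.1000e-03 -1.3000e-03  9.6940e-01 -1.2842e+00 -1.7139e+00  3.4501e+00
  4.0831e+00] std [4.290e-02 1.280e-02 2.000e-04 2.000e-04 1.811e-01 3.243e-01 6.677e-01] w 0.13472215351318015 [ 0.5272 -0.1454  0.0593] [0.646 0.32  0.064]
```

Call:
arm_command(
  deltas=[
    [0, 0, 0, 0.05],
    [0, 0, 0, 0.05],
    [0, 0, 0, 0],
  ],
)

```text
time: 12.22
tool_pos: [0.5272, -0.1454, 0.0593]
tcp_rot: [-1.292, 1.071, -1.07]
wrist_force: [-2.2, 4.0, 3.8]
width: 0.131
```

```bash
python3 tq.py 6
```

```text
12.525 mean [-2.9000e-03  1.0000e-04  1.0695e+00 -1.3843e+00 -2.5312e+00  4.0895e+00
  4.2437e+00] std [2.800e-02 1.200e-02 2.000e-04 2.000e-04 6.249e-01 5.118e-01 5.631e-01] w 0.13482740945991853 [ 0.5272 -0.1454  0.0593] [0.692 0.337 0.004]
```

Call:
arm_command(
  deltas=[
    [0, 0, 0, 0.05],
    [0, 0, 0, 0.05],
    [0, 0, 0, 0],
  ],
)

```text
time: 12.9
tool_pos: [0.5273, -0.1454, 0.0593]
tcp_rot: [-1.249, 1.146, -1.145]
wrist_force: [-1.0, 5.1, 4.7]
width: 0.129
```

```bash
python3 tq.py 6
```

```text
13.2 mean [ 2.0000e-04 -2.1000e-03  1.1695e+00 -1.4843e+00 -2.0041e+00  4.4071e+00
  4.4626e+00] std [2.740e-02 1.220e-02 2.000e-04 2.000e-04 7.064e-01 3.116e-01 4.358e-01] w 0.13646335279271646 [ 0.5273 -0.1454  0.0593] [0.809 0.412 0.03 ]
```

Call:
arm_command(
  deltas=[
    [-0.0005, 0, 0, 0.05],
    [0, 0, 0, 0.05],
    [0, 0, 0, 0],
  ],
)

```text
time: 13.58
tool_pos: [0.5273, -0.1453, 0.0593]
tcp_rot: [-1.203, 1.219, -1.219]
wrist_force: [-1.8, 3.4, 4.4]
width: 0.136
```

```bash
python3 tq.py 6
```

```text
13.875 mean [ 0.1298  0.1147  1.2702 -1.584  -2.251   1.7914  3.6377] std [3.180e-02 1.490e-02 3.000e-04 3.000e-04 5.232e-01 4.932e-01 3.877e-01] w 0.13215066168548953 [ 0.5273 -0.1453  0.0593] [0.267 0.46  0.12 ]
```

Call:
arm_command(
  deltas=[
    [0, 0, 0, 0.05],
    [0, 0, 0, 0.05],
    [0, 0, 0, 0],
  ],
)

```text
time: 14.25
tool_pos: [0.5273, -0.1453, 0.0593]
tcp_rot: [-1.154, 1.292, -1.292]
wrist_force: [-2.3, 1.8, 4.5]
width: 0.138
```

```bash
python3 look.py w6 240 200 160 110 5;python3 tq.py 6
```

```text
14.25 [-3.140e-01  1.950e-01  2.034e+00 -1.000e-03  9.130e-01  1.370e+00] [ 0.5273 -0.1453  0.0593] [-2.27  1.79  4.54] [0.262 0.397 0.188] 0.1379162624948728 yaw -1.6839678116880539 tooly [-0.e+00 -5.e-04 -1.e+00]
14.6 mean [ 0.1818  0.1855  1.3704 -1.6842 -2.2762  0.5192  3.4489] std [2.360e-02 2.400e-03 3.000e-04 3.000e-04 4.125e-01 5.343e-01 6.398e-01] w 0.12938499877497872 [ 0.5272 -0.1452  0.0593] [0.021 0.487 0.181]
```

View pics/w6c.png

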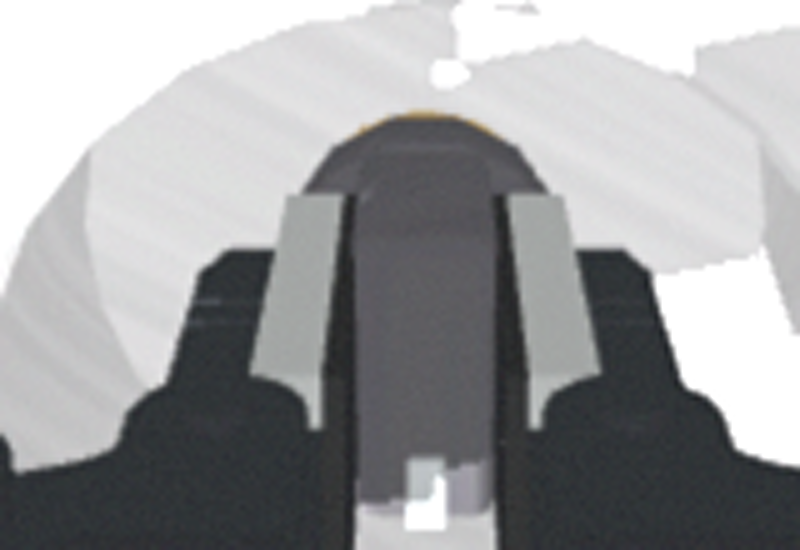

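Call:
arm_command(
  deltas=[
    [0, 0, 0, -0.04],
    [0, 0, 0, -0.04],
    [0, 0, 0, 0],
  ],
)

```text
time: 14.98
tool_pos: [0.5273, -0.1452, 0.0593]
tcp_rot: [-1.193, 1.234, -1.235]
wrist_force: [-2.0, -0.0, 3.8]
width: 0.134
```

```bash
python3 tq.py 6
```

```text
15.275 mean [ 0.1352  0.1161  1.2916 -1.6054 -2.2687 -0.3344  3.2051] std [2.560e-02 1.210e-02 2.000e-04 2.000e-04 3.784e-01 5.378e-01 4.671e-01] w 0.13343293256186586 [ 0.5273 -0.1452  0.0593] [-0.143  0.557  0.109]
```

Call:
arm_command(
  deltas=[
    [0, 0, 0, -0.025],
    [0, 0, 0, 0],
    [0, 0, 0, 0],
  ],
)

```text
time: 15.65
tool_pos: [0.5273, -0.1452, 0.0593]
tcp_rot: [-1.205, 1.216, -1.216]
wrist_force: [-2.9, -1.0, 2.7]
width: 0.135
```

```bash
python3 tq.py 6
```

```text
15.95 mean [ 0.1045  0.1067  1.2661 -1.58   -2.7102 -1.9674  2.9914] std [1.790e-02 5.000e-04 0.000e+00 0.000e+00 5.145e-01 4.252e-01 4.603e-01] w 0.13255438999660207 [ 0.5273 -0.1452  0.0593] [-0.34   0.537  0.087]
```

Call:
arm_command(
  deltas=[
    [0, 0, 0, -0.025],
    [0, 0, 0, 0],
    [0, 0, 0, 0],
  ],
)

```text
time: 16.32
tool_pos: [0.5273, -0.1451, 0.0593]
tcp_rot: [-1.217, 1.197, -1.198]
wrist_force: [-3.5, -3.4, 2.4]
width: 0.133
```

```bash
python3 tq.py 6
```

```text
16.625 mean [ 0.0826  0.0874  1.2411 -1.555  -3.177  -3.3936  2.5581] std [3.680e-02 4.000e-04 0.000e+00 0.000e+00 4.253e-01 5.219e-01 5.094e-01] w 0.13436151772950355 [ 0.5273 -0.1451  0.0593] [-0.613  0.552  0.117]
```

Call:
arm_command(
  deltas=[
    [0, 0, 0, -0.025],
    [0, 0, 0, 0],
    [0, 0, 0, 0],
  ],
)

```text
time: 17.0
tool_pos: [0.5273, -0.1451, 0.0593]
tcp_rot: [-1.228, 1.179, -1.179]
wrist_force: [-3.5, -4.5, 3.8]
width: 0.134
```

```bash
python3 tq.py 6
```

```text
17.3 mean [ 0.0134  0.0218  1.2161 -1.53   -3.005  -4.1531  2.7151] std [0.0335 0.0007 0.     0.     0.4254 0.5761 0.4775] w 0.13313708197383908 [ 0.5273 -0.1451  0.0593] [-0.713  0.543  0.013]
```

Call:
arm_command(
  deltas=[
    [0, 0, 0, -0.08],
    [0, 0, 0, -0.14],
    [0, 0, 0, -0.14],
    [0, 0, 0, -0.14],
    [0, 0, 0, -0.14],
    [0, 0, 0, -0.14],
    [0, 0, 0, -0.14],
    [0, 0, 0, -0.08],
    [0, 0, 0, 0],
  ],
)

```text
time: 18.42
tool_pos: [0.5274, -0.1453, 0.0593]
tcp_rot: [-1.531, 0.415, -0.415]
wrist_force: [-3.1, -3.9, 2.6]
width: 0.129
```

```bash
python3 tq.py 3
```

```text
18.575 mean [ 0.0189  0.0065  0.216  -0.5299 -2.5896 -4.7204  2.5395] std [2.810e-02 1.900e-02 1.000e-04 1.000e-04 3.241e-01 4.480e-02 5.908e-01] w 0.13544159059378044 [ 0.5274 -0.1453  0.0593] [-0.836  0.511  0.039]
```

Call:
arm_command(
  deltas=[
    [0, 0, 0, -0.08],
    [0, 0, 0, -0.14],
    [0, 0, 0, -0.14],
    [0, 0, 0, -0.14],
    [0, 0, 0, -0.14],
    [0, 0, 0, -0.14],
    [0, 0, 0, -0.14],
    [0, 0, 0, -0.08],
    [0, 0, 0, 0],
  ],
)

```text
time: 19.7
tool_pos: [0.5276, -0.1453, 0.0593]
tcp_rot: [-1.54, -0.37, 0.369]
wrist_force: [-1.8, -4.8, 2.4]
width: 0.136
```

Call:
arm_command(
  deltas=[
    [0, 0, 0, -0.08],
    [0, 0, 0, -0.14],
    [0, 0, 0, -0.14],
    [0, 0, 0, -0.14],
    [0, 0, 0, -0.14],
    [0, 0, 0, -0.14],
    [0, 0, 0, -0.14],
    [0, 0, 0, -0.08],
    [0, 0, 0, 0],
  ],
)

```text
time: 20.82
tool_pos: [0.5277, -0.1452, 0.0593]
tcp_rot: [-1.257, -1.135, 1.134]
wrist_force: [-1.3, -4.1, 1.1]
width: 0.134
```

```bash
python3 tq.py 3;  python3 look.py w7 240 200 160 110 5
```

```text
20.975 mean [ 0.0276 -0.0101 -1.7825  1.4686 -1.0316 -4.2359  0.5822] std [4.340e-02 2.950e-02 1.000e-04 1.000e-04 5.439e-01 4.389e-01 6.035e-01] w 0.13246775935421803 [ 0.5277 -0.1452  0.0594] [-0.861  0.121 -0.033]
20.975 [-0.314  0.195  2.033 -0.     0.912 -1.783] [ 0.5277 -0.1452  0.0594] [-0.53 -3.82  0.09] [-0.861  0.121 -0.033] 0.13246775935421803 yaw 1.46876924165557 tooly [ 1.e-03 -3.e-04 -1.e+00]
```

View pics/w7c.png

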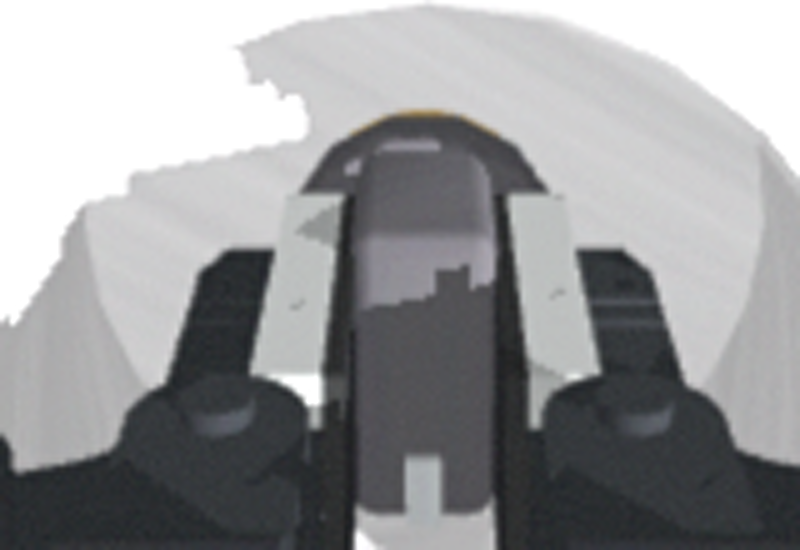

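Call:
arm_command(
  deltas=[
    [-0.0003, 0, 0, -0.06],
    [-0.0003, 0, 0, -0.067],
    [0, 0, 0, 0],
    [0, 0, 0, 0],
  ],
)

```text
time: 21.52
tool_pos: [0.5277, -0.1453, 0.0593]
tcp_rot: [-1.198, -1.228, 1.227]
wrist_force: [0.6, -1.3, -0.5]
width: 0.135
```

```bash
python3 tq.py 4
```

```text
21.725 mean [-1.8200e-02 -1.1000e-03 -1.9112e+00  1.5960e+00  1.6487e+00 -3.1100e-01
 -6.5900e-02] std [1.990e-02 7.200e-03 2.000e-04 2.000e-04 7.083e-01 4.787e-01 6.393e-01] w 0.1338598298859043 [ 0.5276 -0.1453  0.0593] [-0.088 -0.314 -0.049]
```

Yaw is 1.596, exactly half a turn from contact. Forces are near zero, so I'll open, check centring, and rise.

Call:
arm_command(
  deltas=[
    [0, 0, 0, 0],
    [0, 0, 0, 0],
    [0, 0, 0, 0],
    [0, 0, 0, 0],
    [0, 0, 0, 0],
  ],
  fingers=0.025,
)

```text
time: 22.35
tool_pos: [0.5272, -0.1456, 0.0592]
tcp_rot: [-1.197, -1.228, 1.228]
wrist_force: [0.8, -0.2, 0.5]
width: 0.291
```

Call:
arm_command(
  deltas=[
    [0, -0.006, 0, 0],
    [0, -0.01, 0, 0],
    [0, -0.015, 0, 0],
    [0, -0.02, 0, 0],
    [0, -0.02, 0, 0],
    [0, -0.02, 0, 0],
    [0, 0, 0, 0],
    [0, 0, 0, 0],
  ],
)

```text
time: 23.35
tool_pos: [0.5271, -0.1456, 0.1503]
tcp_rot: [-1.197, -1.229, 1.228]
wrist_force: [0.1, -0.3, -0.3]
width: 0.293
```

```bash
python3 look.py w8 240 120 160 120 5; python3 tq.py 1
```

```text
23.35 [-0.315  0.088  1.965 -0.     1.088 -1.912] [ 0.5271 -0.1456  0.1503] [ 0.14 -0.26 -0.26] [-0.024  0.013 -0.043] 0.29269921055115194 yaw 1.597002551405048 tooly [ 1.e-04 -0.e+00 -1.e+00]
23.45 mean [ 0.0231 -0.     -1.912   1.597  -1.4872 -0.0178 -0.8399] std [0. 0. 0. 0. 0. 0. 0.] w 0.2927342136404457 [ 0.5265 -0.1454  0.1493] [ 0.034 -0.023  0.023]
```

View pics/w8c.png

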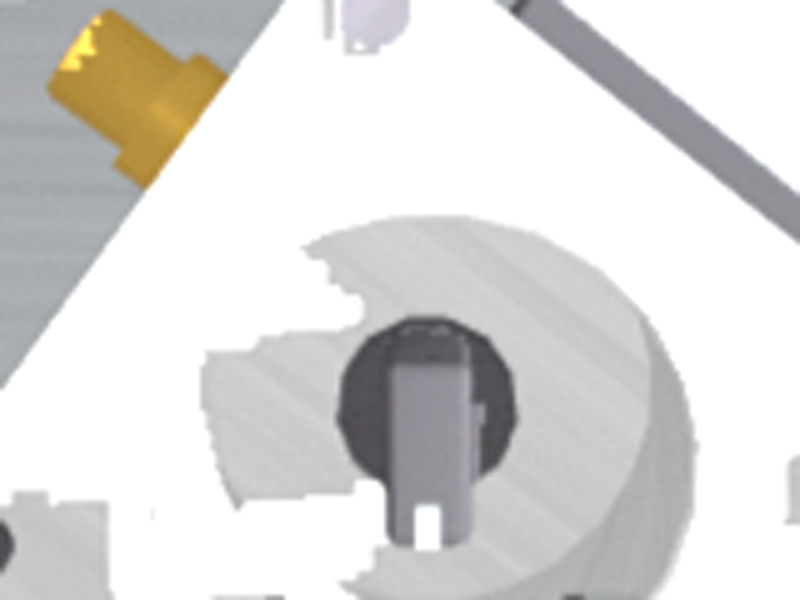

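View pics/w8.png

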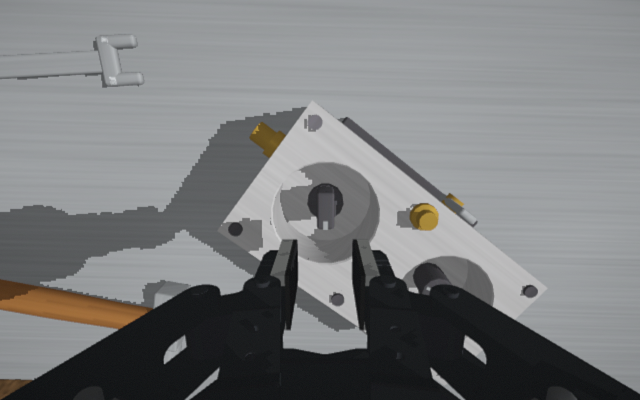

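Call:
arm_command(
  deltas=[
    [0, -0.03, 0, 0],
    [0, -0.04, 0, 0],
    [0, -0.03, 0, 0],
    [0, 0, 0, 0],
    [0, 0, 0, 0],
    [0, 0, 0, 0],
  ],
)

```text
time: 24.2
tool_pos: [0.5261, -0.1452, 0.248]
tcp_rot: [-1.193, -1.226, 1.229]
wrist_force: [-0.4, 0.7, -0.4]
width: 0.291
```

Run:
```python
from h import *
s=sensors.read_state();print(s["time"],s["tool_pos"],s["wrist_force"]);print(job.finish_job())
```

```text
24.2 [ 0.52605607 -0.14522129  0.24797784] [-0.44795849  0.65445445 -0.41461095]
the job is handed in; nothing more can be done
None
```

The mixture knob is set half a turn out from the seat I felt, released, and the job is handed in at 24.2 s, with the arm clear above the unit.

- **Seating:** I gripped the bar and turned it clockwise about 1.4 rad until the torque rose from near zero to about 0.12 N m, then 0.18 N m. That put the needle about 0.14 rad into the seat, deeper than the 0.05 rad you gave for lightly seated but well under the 0.5 rad that scores it. Easing back in small steps placed first contact at a tool yaw of −1.546 rad, and the readings taken on the way in agreed to about 0.02 rad.
- **Backing out:** I turned the knob counter-clockwise by π to a yaw of 1.596 rad, where the measured torque was near zero, then opened the fingers and lifted straight out.
- **Last checks:** After release, the wrist picture shows the bar still in line with the gripper to within about 0.02 rad, with its rib at the expected end. The jet was still standing and I saw nothing else moved. I made no separate before-and-after check of the idle knob, but the gripper never went into its well.
- **Forces:** Sideways and vertical forces while gripping stayed at about 5 N or less. I shifted the tool by about half a millimetre twice to ease the sideways load. No check failed.

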